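# Change the macaron gift box on the counter easel

## Task

Today's flavour is pistachio: take the raspberry macaron box off the gold easel and stand it upright in the empty middle compartment of the wooden caddy, then stand the pistachio box from the caddy on the easel in its place, centred on both ledges, behind the lips and leaning back on the rest, with its window facing the front as the raspberry box did. Set the boxes down gently rather than dropping them, and leave the easel, the lemon box and the tarts where they are.

Things in the scene. Friction and masses are not known exactly. Their poses are not given: they have to be found in the camera images.
- easel: Gold metal display easel, loose on the counter, 0.7 kg. Origin: centre of its foot on the counter; x to its front (customers' side), y to its left, z up. Two like side frames of 12 mm wide bar at y = -45 and +45 mm, joined by two 8 mm cross bars: at the foot (x = -66 mm) and behind the rest 30 mm up it. The foot runs from x = -74 to +62 mm
- easel_seat (a point): Centre of the underside of a 26 mm thick box seated on the ledges against the rest: x = 0, y = 0, z = 60 mm of the easel (axes as the easel's). The ledges, square to the rest, rise 0.35 rad towards the front, are 36 mm deep from the rest and end in upturned lips 12 mm high, 5 mm thick: 10 mm of play for the box. To take a box out, first draw it 15 mm or more along its own height
- easel_rest_top (a point): Top of the easel's back rest, midway between the frames, on the face the box leans on. Each side's rest leans back 0.35 rad (20 degrees) from vertical, towards the easel's -x, and is 60 mm high along its lean from the ledge; a seated box leans alike, its upper 50 mm standing free above the rest
- caddy: Fixed open wooden stock caddy, 188 mm (x) by 226 mm (y), walls 48 mm high, 4 mm thick, floor 6 mm thick. Origin: centre of its underside, z up. Two dividers, as high as the walls, make three compartments in a row along y, each 70 mm in y by 180 mm in x, centred at y = -74, 0, +74 mm. The outer two hold the pistachio and the lemon box, windows to the caddy's -y and width along its x
- caddy_middle (a point): Centre of the floor of the caddy's middle compartment, empty at the start, 6 mm above the counter (axes as the caddy's). Boxes standing on the floor rise 68 mm above the walls
- raspberry_box: Raspberry red gift box of six macarons, rigid card, 26 mm thick (its x), 150 mm wide (y), 110 mm high (z), about 0.18 kg. Origin: centre of its underside; z to its top edge, x out of the windowed front face where the macarons show (back plain). Pinch it across its thickness by the top edge. At the start it leans on the easel, window to the easel's front
- pistachio_box: Green gift box of six macarons, rigid card, 26 mm thick (its x), 150 mm wide (y), 110 mm high (z), about 0.18 kg. Origin: centre of its underside; z to its top edge, x out of the windowed front face where the macarons show (back plain). Pinch it across its thickness by the top edge. At the start it stands upright in an outer compartment of the caddy
- pistachio_box_window (a point): Centre of the pistachio box's windowed front face, 13 mm ahead of its mid plane, 55 mm above its underside
- lemon_box: Yellow gift box of six macarons, rigid card, 26 mm thick (its x), 150 mm wide (y), 110 mm high (z), about 0.18 kg. Origin: centre of its underside; z to its top edge, x out of the windowed front face where the macarons show (back plain). Pinch it across its thickness by the top edge. It stands upright in the other outer compartment and stays there
- apple_tart: Bystander: tart with a shiny green dome on a round gold board 94 mm across, 65 mm high, loose on the counter. Origin: centre of its underside
- berry_tart: Bystander: tart heaped with red berries on a round gold board 94 mm across, 57 mm high, loose on the counter. Origin: centre of its underside
- choc_tart: Bystander: flat chocolate tart on a round gold board 94 mm across, 28 mm high, loose on the counter. Origin: centre of its underside
Things that resemble listed ones, but are neither listed nor needed, are in the scene too. Several things have the shape of the raspberry_box; the one meant has the colours described above. There is more than one size of the pistachio_box; the job needs the largest.

How it is judged:
By the outcome, as a careful person would: the job done as asked, in the order asked, and still so for the second after the job is handed in, with the robot touching nothing.
It also fails if it takes over 66 s, if anything falls off the work surface, if the arm or the gripper's body presses on something with over 40 N, if the wrist force passes 120 N, or if a joint passes its speed limit or range.

## Robot

A 6-joint arm with a two-finger parallel gripper is mounted at the origin on the work surface. World frame = base frame: x ahead of the robot, y to its left, z up, the work surface at z = 0. Lengths are in m, angles in degrees, forces in N, time in s.
With the tool pointing down it reaches from about 0.425 to 1.125 m from the base axis. Payload 14.9 kg.
Tool frame: the origin (TCP) lies at the very end of the fingers, on their centre line; the grasp point (between the pads) lies 19 mm behind it; x points along the fingers, y is the direction in which the jaws open and shut, and the axes are right-handed (so a half turn about x gives the same grasp; the last joint's range is limited). The gripper opens to 91 mm and grips with 3 to 60 N. Pads are 32 mm wide; open, the fingers measure 118 mm over their backs; the gripper's body (76 mm by 178 mm) begins 60 mm behind the grasp point.
Start: joints at [63.638, 21.709, 99.362, -0, 58.929, -1.908], TCP at [0.29, 0.637, 0.175] pointing down, gripper open.
Joint ranges: [-158.91, 158.91], [-42.39, 125.64], [0.06, 152.35], [-60.88, 240.88], [17.5, 164.5], [-176.32, 176.32]. Speed limits (degrees/s): [108.29, 108.29, 136.94, 180, 180, 180].

## Interface

Orientations are given as a 3x3 rotation matrix whose columns are the frame's x, y, z axes.
In Python, from rig import bot gives the robot as it stands.
- The arm moves only by the tool drive_tool, never from a script. Its argument "rows" is one flat list of numbers, 7 for each row, row after row: the opening, from 0 (shut) to 1 (fully open), then the shift along the tool's x, y, z in cm, then the turn, a rotation vector about the tool's x, y, z in degrees. In form: [fingers, tx, ty, tz, rx, ry, rz, fingers, tx, ty, tz, rx, ry, rz, ...]. A call has exactly 10 rows; each row is the pose to reach, as a shift and turn from the pose commanded when the call began, along the tool's axes at that moment; what a row does not reach only later rows make up. A row lasts 1/10 s, in which the tool goes at most 50 mm and 8.59 degrees, less where a joint would pass 70% of its speed; a pose out of reach is approached as far as the arm can. A call with a gripper value outside its range is refused whole. The fingers move at their own pace and stop on an object; the grip force is fixed at half the most. Time passes only in rows, so rows that repeat a pose let the fingers close, or fill a call up. It gives the time, the measured TCP pose, the force and the opening at its end, in the units of the state.
- bot.state(): the state, without advancing time (a new reading comes with each control period).
- bot.get_image(name): name is "side" or "top" or "wrist"; returns a dict with "pixels" (420x560x3 uint8, blue, green, red), "z_map" (420x560 float32, m along the optical axis (not along the pixel's ray), 0 where there is no reading), "camera_matrix" (3x3 intrinsics, pixels), "rvec" (rotation vector, rad) and "tvec" (3), from world to camera coordinates, as OpenCV has them. Camera axes: x right, y down, z forward; pixel columns grow to the right and rows downward; lengths in m; the calibration is good to about 2 mm. A picture is of the moment at which its call begins.
- bot.close_job(): hands the job in, once; it reports no verdict.
The state is a dict: "clock": time; "joint_pos": joint angles; "qd": joint speeds; "joint_efforts": joint torques, N m; "tcp_pos": TCP position; "eef_rot": TCP orientation; "contact_force": force on the tool from outside, world axes, zero at the start; "ft_torque": the same for the moment, N m; "gripper_width": finger opening in m.
Only numpy, scipy, OpenCV 4.12 (cv2) and the standard library are available. Lean on these libraries where they do the work, as an engineer would, in place of code of your own. Each camera call takes 0.05 s, during which the arm holds its last target. There are 200 camera calls.

## Working session

There is one attempt and no reset: what is moved stays moved. The work goes in short steps, Python scripts to look and compute and a tool call to move; the robot and the scene stay as the last step left them, time stands still between calls to the robot, and variables do not carry over. Pictures are saved under pics/ and viewed, about 8 in all and at most 12, crops included, and the job is handed in when it is done.

Besides the shell and the picture viewer there is one more tool, called after "Call:" as name(argument=value, ...), one argument or row to a line, values as JSON. drive_tool: Moves the arm, as the interface text tells. Its arguments: {"type":"object","properties":{"rows":{"type":"array"}},"required":["rows"]}

```bash
mkdir -p pics
cat > h.py <<'E'
import numpy as np, cv2
from rig import bot
def cam(n):
    d=bot.get_image(n); R,_=cv2.Rodrigues(np.array(d['rvec'],float)); t=np.array(d['tvec'],float).ravel()
    K=np.array(d['camera_matrix']); z=d['z_map']; v,u=np.indices(z.shape)
    P=np.stack([(u-K[0,2])/K[0,0]*z,(v-K[1,2])/K[1,1]*z,z],-1)
    W=(P-t)@R; W[z==0]=np.nan
    return d['pixels'],W,K,R,t
E
python3 - <<'E'
from h import *
print(bot.state())
for n in ['side','top']:
    p,W,K,R,t=cam(n); cv2.imwrite(f'pics/{n}1.png',p); np.save(f'{n}1.npy',W); print(n,-R.T@t, np.isnan(W).mean())
E
ls
```

```text
{'clock': 0.0, 'joint_pos': array([ 6.36374159e+01,  2.17387844e+01,  9.93937162e+01, -6.98592253e-04,
        5.89299756e+01, -1.90695706e+00]), 'qd': array([ 0.10689271,  0.09113497, -0.10683545, -0.05723619,  0.14678297,
       -0.05406313]), 'joint_efforts': array([-3.74311567e-04, -7.63722539e+01, -4.34354496e+01,  6.51458278e-02,
        4.24829498e-02, -7.41623876e-05]), 'tcp_pos': array([0.28959965, 0.63681688, 0.17480136]), 'eef_rot': array([[-4.74841288e-04,  4.13982404e-01,  9.10284760e-01],
       [-9.81650910e-04,  9.10284231e-01, -4.13982675e-01],
       [-9.99999405e-01, -1.09015793e-03, -2.58543335e-05]]), 'contact_force': array([-0.2727735 , -0.22537282, -0.22987522]), 'ft_torque': array([-0.01319088,  0.06912941, -0.00922803]), 'gripper_width': 0.09097648119431286}
side [-0.06637388 -0.94198799  0.94087794] 0.003954081632653061
top [ 0.43034036 -0.06929879  1.05653671] 0.00405187074829932
h.py
pics
side1.npy
top1.npy
```

View pics/side1.png

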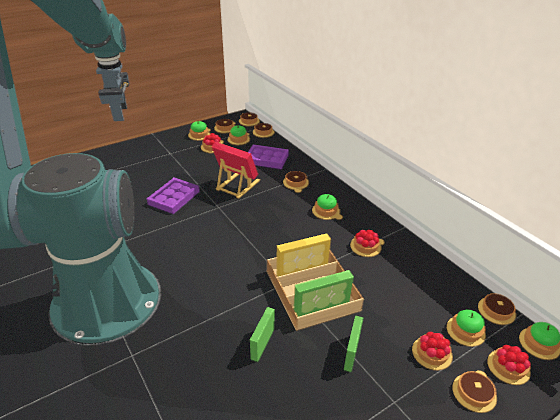

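View pics/top1.png

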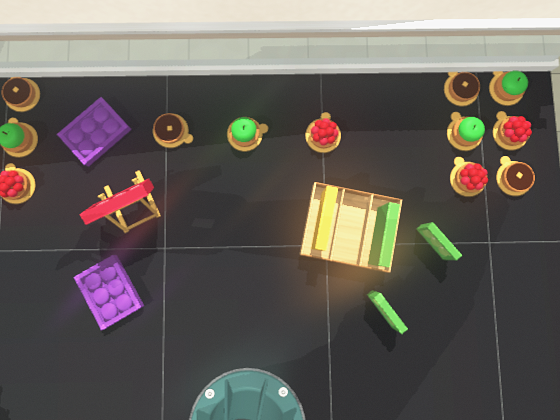

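Side view: caddy at about (315,280) with yellow and green boxes inside, windows towards the camera; red box on the easel at (235,165). Top view: easel at (122,200) with its front up-left, caddy at (352,227). Smaller green boxes stand outside.

```bash
cat >> h.py <<'E'
def masks(p):
    h=cv2.cvtColor(p,cv2.COLOR_BGR2HSV); H,S,V=h[...,0],h[...,1].astype(int),h[...,2].astype(int)
    return dict(red=((H<6)|(H>172))&(S>150)&(V>70), green=(H>45)&(H<75)&(S>110)&(V>60), yellow=(H>22)&(H<33)&(S>140)&(V>100), gold=(H>10)&(H<26)&(S>60)&(V>60))
def comp(m,minA=60):
    n,l,s,c=cv2.connectedComponentsWithStats(m.astype(np.uint8)); return [(l==i) for i in range(1,n) if s[i,4]>minA]
E
python3 - <<'E'
from h import *
np.set_printoptions(precision=4,suppress=True)
for n in ['top','side']:
    p=cv2.imread(f'pics/{n}1.png'); W=np.load(f'{n}1.npy'); M=masks(p)
    for k in ['red','green','yellow']:
        for c in comp(M[k],200):
            P=W[c]; P=P[~np.isnan(P[:,0])]
            if P[:,2].max()<0.09: continue
            # top strip: highest points
            zt=np.percentile(P[:,2],98); T=P[P[:,2]>zt-.006]
            r=cv2.minAreaRect(T[:,:2].astype(np.float32)*1000)
            print(n,k,len(P),'mean',P.mean(0),'ztop',zt,'rect mm',np.array(r[0]),np.array(r[1]),r[2])
            if k=='red':
                m=np.median(P,0); Q=P[np.abs(P-m).max(1)<.1]; u,s,v=np.linalg.svd(Q-Q.mean(0),full_matrices=False); print(' plane',Q.mean(0),v, s)
                np.save(f'red_{n}.npy',P)
# caddy walls
W=np.load('top1.npy'); M=masks(cv2.imread('pics/top1.png'))
X,Y,Z=W[...,0],W[...,1],W[...,2]
m=(abs(Z-.048)<.004)&M['gold']&(Y<-.05)&(Y>-.5)&(X>.3)&(X<.8)
P=W[m]; r=cv2.minAreaRect(P[:,:2].astype(np.float32)*1000); print('caddy',len(P),r)
E
```

```text
top red 1089 mean [0.5549 0.281  0.143 ] ztop 0.16808049252469406 rect mm [548.9605 280.0984] [ 22.4172 149.7256] 24.78070640563965
 plane [0.5545 0.2776 0.1487] [[ 0.4596 -0.8793 -0.1251]
 [ 0.3207  0.2957 -0.8998]
 [-0.8282 -0.3734 -0.4179]] [1.5392 1.0722 0.2529]
top green 731 mean [ 0.4754 -0.3442  0.113 ] ztop 0.1190921267928631 rect mm [ 471.9062 -344.4994] [ 24.5914 149.4416] 77.89435577392578
side red 961 mean [0.5659 0.324  0.1177] ztop 0.1693382363498827 rect mm [543.8174 280.864 ] [ 28.8808 148.1319] 24.309085845947266
 plane [0.5542 0.2718 0.1336] [[-0.5048  0.8331  0.2262]
 [ 0.1143  0.3242 -0.9391]
 [ 0.8557  0.4482  0.2588]] [1.3663 0.8321 0.2134]
side green 983 mean [ 0.4679 -0.3457  0.0896] ztop 0.11997828528574177 rect mm [ 470.4799 -344.6131] [ 29.4286 152.6613] 78.88617706298828
side yellow 349 mean [ 0.5101 -0.1961  0.1163] ztop 0.12054021283985503 rect mm [ 512.033  -197.1951] [ 29.9604 150.1995] 77.34661865234375
caddy 478 ((495.445556640625, -272.5517272949219), (227.06008911132812, 187.93344116210938), 77.59452819824219)
```

```bash
cat >> h.py <<'E'
from scipy.spatial.transform import Rotation as Ro
def fr(az,lean=0):
    """tool rotation: y along az (window side), x down along -box height, box leaning back by lean deg"""
    a,l=np.radians([az,lean]); f=np.array([np.cos(a),np.sin(a),0]); k=np.array([0,0,1.])
    x=np.sin(l)*f-np.cos(l)*k; y=np.cos(l)*f+np.sin(l)*k
    return np.column_stack([x,y,np.cross(x,y)])
def delta(p,R,p0=None,R0=None):
    s=bot.state(); p0=s['tcp_pos'] if p0 is None else p0; R0=s['eef_rot'] if R0 is None else R0
    return np.round(R0.T@(np.asarray(p)-p0)*100,2), np.round(Ro.from_matrix(R0.T@R).as_rotvec(degrees=True),2)
E
python3 - <<'E'
from h import *
np.set_printoptions(precision=4,suppress=True)
for n in ['top','side']:
    P=np.load(f'red_{n}.npy'); P=P[(np.linalg.norm(P[:,:2]-[.56,.28],axis=1)<.09)&(P[:,2]>.06)]
    for az in [23.5,24.6,25.7]:
        R=fr(az,20.05); n_,u,l=R[:,1],-R[:,0],R[:,2]
        q=lambda v,a:np.percentile(P@v,a)
        print(n,az,'n',q(n_,[2,50,75,90,98]),'u',q(u,[2,50,95,98,99.5]),'l',q(l,[.5,2,98,99.5]))
R=fr(24.6,20.05);print(R)
E
```

```text
top 23.5 n [0.6181 0.6333 0.6402 0.6431 0.6456] u [-0.1656 -0.058  -0.0547 -0.0539 -0.0528] l [-0.113  -0.1111  0.0364  0.0367]
top 24.6 n [0.6192 0.6336 0.6409 0.6439 0.6454] u [-0.1661 -0.0581 -0.0551 -0.0543 -0.0531] l [-0.101  -0.0989  0.0485  0.0487]
top 25.7 n [0.6194 0.6339 0.6412 0.6443 0.6458] u [-0.1665 -0.0582 -0.0552 -0.0544 -0.0533] l [-0.0891 -0.0869  0.0605  0.0608]
side 23.5 n [0.6155 0.6211 0.6305 0.6396 0.6441] u [-0.1536 -0.0789 -0.0527 -0.0517 -0.0499] l [-0.1156 -0.1136  0.0339  0.0354]
side 24.6 n [0.6166 0.6214 0.631  0.6396 0.6442] u [-0.1534 -0.079  -0.0528 -0.0521 -0.0497] l [-0.1038 -0.102   0.046   0.0475]
side 25.7 n [0.6172 0.6216 0.6306 0.6395 0.644 ] u [-0.1532 -0.0791 -0.053  -0.0521 -0.0495] l [-0.092  -0.0902  0.058   0.0595]
[[ 0.3117  0.8541  0.4163]
 [ 0.1427  0.3911 -0.9092]
 [-0.9394  0.3428  0.    ]]
```

Run:
```python
from h import *
R=fr(24.6,20.05);x,n,l=R.T
tg=.6313*n-.0272*l+.0905*x; ap=tg-.14*x
print(tg,ap,delta(ap,R))
```

```text
[0.5561008  0.28451805 0.13141978] [0.51245964 0.26453757 0.26293492] (array([ -8.79, -24.67,  35.7 ]), array([40.52, -7.14, 19.24]))
```

Call:
drive_tool(
  rows=[0.6, -1.5, -2.5, 3.6, 4, -0.7, 1.9, 0.6, -3, -5, 7.2, 8, -1.4, 3.8, 0.6, -4, -8, 11.5, 13, -2.3, 6.2, 0.6, -5, -11, 16, 18, -3.2, 8.5, 0.6, -6, -14, 20.5, 23, -4.1, 11, 0.6, -7, -17.5, 25, 29, -5.1, 13.8, 0.6, -8, -20.5, 29.5, 34, -6, 16, 0.6, -8.5, -23, 33, 37.5, -6.6, 17.8, 0.6, -8.8, -24.7, 35.7, 40.5, -7.1, 19.2, 0.6, -8.8, -24.7, 35.7, 40.5, -7.1, 19.2],
)

```text
clock: 1.1
tcp_pos: [0.5144, 0.2606, 0.2641]
eef_rot: [[0.314, 0.856, 0.411], [0.142, 0.386, -0.911], [-0.939, 0.344, -0.001]]
contact_force: [-0.1, 0.3, -0.4]
gripper_width: 0.0545
```

Run:
```python
from h import *
R=fr(24.6,20.05);x,n,l=R.T
tg=.6313*n-.0272*l+.0905*x
s=bot.state();print(s['clock'],s['joint_pos'],s['gripper_width'],delta(tg,R))
p,W,*_=cam('wrist'); cv2.imwrite('pics/w1.png',p)
M=masks(p)['red']; 
for c in comp(M,300):
    P=W[c]; P=P[~np.isnan(P[:,0])]; print(len(P),np.percentile(P@n,[2,10,50,90,98]),'u',np.percentile(-P@x,[2,50,98]),'l',np.percentile(P@l,[1,99]))
```

```text
1.1 [ 2.45880934e+01 -4.88717186e+00  1.22248538e+02 -8.84684436e-02
  4.24964040e+01  3.63804363e-01] 0.05452206891489878 (array([14.11, -0.08, -0.45]), array([-0.31,  0.06, -0.09]))
4755 [0.6183298  0.62068348 0.63107901 0.64141738 0.65103923] u [-0.23761057 -0.05774486 -0.05616974] l [-0.10358217  0.0770975 ]
```

View pics/w1.png

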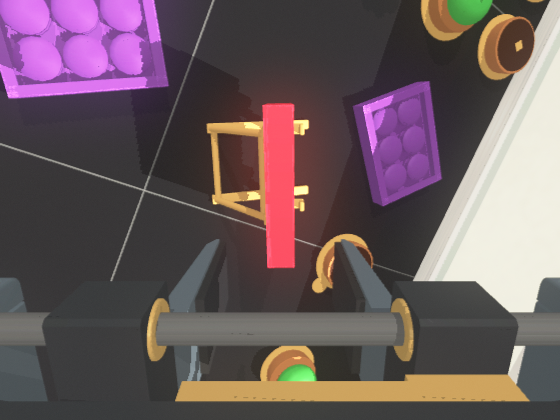

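The wrist view shows the red box's top edge at (279,185) and the easel lips at (305,127) and (305,190). I'll measure the easel's frames separately.

Run:
```python
from h import *
np.set_printoptions(precision=4,suppress=True)
R=fr(24.6,20.05);x,n,l=R.T
f=np.array([np.cos(np.radians(24.6)),np.sin(np.radians(24.6)),0])
def go(p,W,tag):
    M=masks(p)['gold']
    B=np.stack([W@f,W@l,W[...,2]],-1)
    s=M&(np.abs(B[...,1]+.027)<.1)&(B[...,0]>.5)&(B[...,0]<.72)&(B[...,2]>.003)&(B[...,2]<.14)
    P=B[s]; print(tag,len(P))
    H,e=np.histogram(P[:,1],np.arange(-.125,.075,.004)); print(dict(zip(np.round(e[:-1]*1000).astype(int).tolist(),H.tolist())))
    for nm,k in [('back',P[:,0]<.625),('front',P[:,0]>.645)]:
        Q=P[k]; print(nm,len(Q),Q.min(0) if len(Q) else 0,Q.max(0) if len(Q) else 0)
        for sgn in (-1,1):
            T=Q[(sgn*(Q[:,1]+.027)>.03)]
            if len(T): print('  side',sgn,len(T),np.percentile(T[:,1],[3,50,97]),'f',np.percentile(T[:,0],[1,99]),'z',np.percentile(T[:,2],[1,99]))
p,W,*_=cam('wrist'); go(p,W,'wrist')
p=cv2.imread('pics/top1.png');go(p,np.load('top1.npy'),'top')
```

```text
wrist 2240
{-125: 0, -121: 0, -117: 0, -113: 0, -109: 0, -105: 0, -101: 0, -97: 0, -93: 0, -89: 0, -85: 25, -81: 279, -77: 274, -73: 137, -69: 39, -65: 48, -61: 41, -57: 37, -53: 37, -49: 44, -45: 41, -41: 37, -37: 42, -33: 41, -29: 44, -25: 40, -21: 34, -17: 37, -13: 35, -9: 38, -5: 36, -1: 36, 3: 37, 7: 181, 11: 370, 15: 192, 19: 38, 23: 0, 27: 0, 31: 0, 35: 0, 39: 0, 43: 0, 47: 0, 51: 0, 55: 0, 59: 0, 63: 0, 67: 0}
back 1964 [ 0.5759 -0.0809  0.0031] [0.6246 0.0207 0.1108]
  side -1 695 [-0.0801 -0.0752 -0.0587] f [0.5765 0.6221] z [0.0036 0.1098]
  side 1 690 [0.0053 0.013  0.0192] f [0.578  0.6236] z [0.0038 0.1095]
front 201 [ 0.6456 -0.0821  0.003 ] [0.7104 0.02   0.079 ]
  side -1 101 [-0.0819 -0.0768 -0.07  ] f [0.6457 0.7092] z [0.0033 0.0786]
  side 1 100 [0.008  0.0116 0.0198] f [0.6676 0.709 ] z [0.0031 0.0786]
top 524
{-125: 0, -121: 0, -117: 0, -113: 0, -109: 0, -105: 1, -101: 0, -97: 0, -93: 0, -89: 0, -85: 0, -81: 14, -77: 44, -73: 89, -69: 53, -65: 5, -61: 6, -57: 7, -53: 6, -49: 7, -45: 5, -41: 8, -37: 5, -33: 5, -29: 6, -25: 6, -21: 5, -17: 6, -13: 5, -9: 6, -5: 7, -1: 6, 3: 7, 7: 7, 11: 36, 15: 63, 19: 99, 23: 9, 27: 1, 31: 0, 35: 0, 39: 0, 43: 0, 47: 0, 51: 0, 55: 0, 59: 0, 63: 0, 67: 0}
back 398 [ 0.5776 -0.0785  0.003 ] [0.6249 0.0238 0.1019]
  side -1 157 [-0.0769 -0.0707 -0.0604] f [0.5783 0.6229] z [0.0032 0.0994]
  side 1 153 [0.0058 0.0187 0.0231] f [0.5783 0.6242] z [0.0033 0.0988]
front 94 [ 0.6608 -0.0794  0.003 ] [0.7138 0.0287 0.0824]
  side -1 46 [-0.0792 -0.0706 -0.0674] f [0.6642 0.7126] z [0.0032 0.0809]
  side 1 47 [0.0112 0.02   0.0239] f [0.6614 0.7129] z [0.0032 0.0815]
```

```bash
cat >> h.py <<'E'
Re=fr(24.6,20.05); xe,ne,le=Re.T
def epos(u,dn=0,dl=0): return (.6315+dn)*ne+(-.028+dl)*le-u*xe   # easel frame TCP; u_top of seated box=-.0565
E
python3 - <<'E'
from h import *
s=bot.state();print(s['clock'],s['tcp_pos'],delta(epos(-.0915),Re))
E
```

```text
1.2 [0.51280574 0.26355596 0.26341774] (array([14.15,  0.02, -0.18]), array([-0.1 , -0.03,  0.02]))
```

Call:
drive_tool(
  rows=[0.6, 1, 0, 0, 0, 0, 0, 0.6, 3, 0, 0, 0, 0, 0, 0.6, 5.5, 0, -0.1, 0, 0, 0, 0.6, 8, 0, -0.1, 0, 0, 0, 0.6, 10.5, 0, -0.1, 0, 0, 0, 0.6, 12.5, 0, -0.1, 0, 0, 0, 0.6, 13.6, 0, -0.1, 0, 0, 0, 0.6, 14.1, 0, -0.1, 0, 0, 0, 0.6, 14.1, 0, -0.1, 0, 0, 0, 0.6, 14.1, 0, -0.1, 0, 0, 0],
)

```text
clock: 2.2
tcp_pos: [0.556, 0.2862, 0.1316]
eef_rot: [[0.312, 0.854, 0.417], [0.144, 0.392, -0.909], [-0.939, 0.343, -0.001]]
contact_force: [0.4, 0.3, -0.5]
gripper_width: 0.0545
```

Call:
drive_tool(
  rows=[0.45, 0, 0, 0, 0, 0, 0, 0.4, 0, 0, 0, 0, 0, 0, 0.35, 0, 0, 0, 0, 0, 0, 0.3, 0, 0, 0, 0, 0, 0, 0.25, 0, 0, 0, 0, 0, 0, 0.15, 0, 0, 0, 0, 0, 0, 0.1, 0, 0, 0, 0, 0, 0, 0.1, 0, 0, 0, 0, 0, 0, 0.1, 0, 0, 0, 0, 0, 0, 0.1, 0, 0, 0, 0, 0, 0],
)

```text
clock: 3.2
tcp_pos: [0.5559, 0.2857, 0.1309]
eef_rot: [[0.311, 0.854, 0.417], [0.144, 0.391, -0.909], [-0.939, 0.343, -0.001]]
contact_force: [0.6, 0.5, 0.5]
gripper_width: 0.009
```

Run:
```python
from h import *
s=bot.state();print(s['clock'],s['tcp_pos'],s['gripper_width'],s['contact_force'])
p,W,*_=cam('wrist'); q,W2,*_=cam('side'); r,W3,*_=cam('top')
cv2.imwrite('pics/w2.png',np.hstack([cv2.resize(p,None,fx=.7,fy=.7),cv2.resize(q[100:240,150:350],(392,294))] if 0 else [cv2.resize(p,(392,294)),cv2.resize(r[100:300,20:280],(392,294))]))
M=masks(p)['red']
for c in comp(M,300):
    P=W[c]; P=P[~np.isnan(P[:,0])]; print(len(P),np.percentile(P@ne,[2,50,98]),'u',np.percentile(-P@xe,[2,50,98]),'l',np.percentile(P@le,[1,99]))
```

```text
3.2 [0.55594761 0.28573289 0.13093347] 0.009005601282378234 [0.55234175 0.49003424 0.47235053]
6993 [0.61834212 0.63093222 0.6414752 ] u [-0.11099249 -0.05759894 -0.05612732] l [-0.103928   -0.00321182]
929 [0.62036248 0.63092979 0.64097736] u [-0.05900833 -0.05788885 -0.03358446] l [-0.01462009  0.04588901]
```

View pics/w2.png

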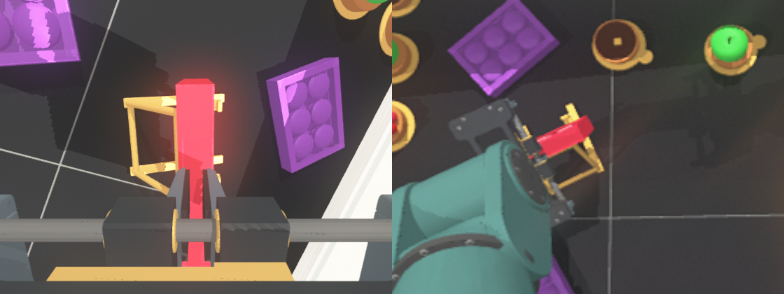

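The fingers sit at the box's middle, but the width reading (9 mm) doesn't match a 26 mm box. I'll look closer.

Run:
```python
from h import *
p,W,*_=cam('wrist'); cv2.imwrite('pics/w3.png',cv2.resize(p[200:400,180:400],(660,600)))
q,W2,*_=cam('side')
for r,c in [(300,250),(300,280),(300,310),(270,262),(270,280),(270,296),(340,280)]: 
    w=W[r,c]; print(r,c,p[r,c],w@ne,w@le,-w@xe)
```

```text
300 250 [109 181 225] 0.6233706819916829 -0.06453739409897304 0.037291023256371014
300 280 [107  87 254] 0.6309386735048848 -0.007916717370609708 -0.057910208690638
300 310 [107 178 222] 0.638314700893879 -0.06531123971427417 0.03859470958287072
270 262 [68 73 98] 0.6233711426743433 -0.044407718747786644 -0.020502856735126154
270 280 [ 77  67 216] 0.6309397922272784 -0.02583447441883577 -0.058268432650153065
270 296 [ 68  70 101] 0.6376673452247645 -0.04414081814076495 -0.021041850387887594
340 280 [122 127 138] 0.6309011754726199 -0.0574763591930018 0.04368117066561968
```

View pics/w3.png

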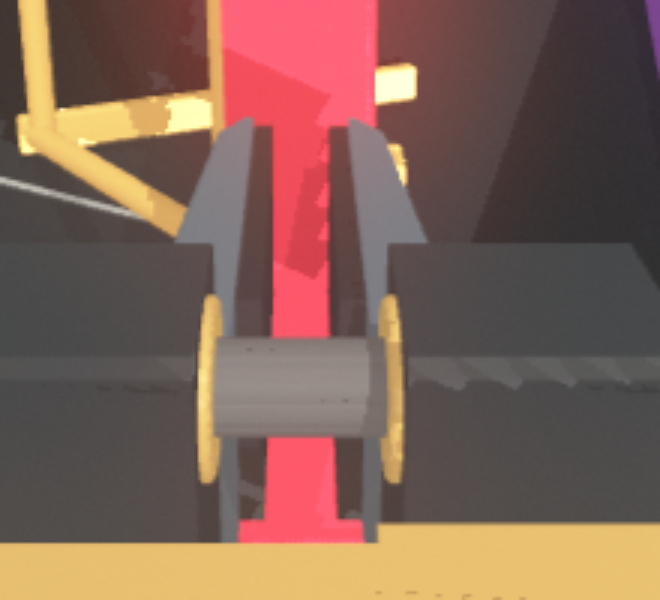

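Call:
drive_tool(
  rows=[0.1, 0, 0, 0, 0, 0, 0, 0.1, -0.3, 0, 0, 0, 0, 0, 0.1, -0.6, 0, 0, 0, 0, 0, 0.1, -1, 0, 0, 0, 0, 0, 0.1, -1.4, 0, 0, 0, 0, 0, 0.1, -1.7, 0, 0, 0, 0, 0, 0.1, -2, 0, 0, 0, 0, 0, 0.1, -2, 0, 0, 0, 0, 0, 0.1, -2, 0, 0, 0, 0, 0, 0.1, -2, 0, 0, 0, 0, 0],
)

```text
clock: 4.45
tcp_pos: [0.5497, 0.2829, 0.1496]
eef_rot: [[0.311, 0.854, 0.417], [0.144, 0.391, -0.909], [-0.94, 0.342, -0.001]]
contact_force: [-0.8, 0.1, -0.2]
gripper_width: 0.0091
```

Run:
```python
from h import *
s=bot.state();print(s['clock'],s['gripper_width'],s['contact_force'])
p,W,*_=cam('wrist')
P=W[masks(p)['red']];P=P[P[:,2]>.1]; print(np.percentile(P@ne,[2,50,98]),'u',np.percentile(-P@xe,[2,50,80,98]))
for n in ('top','side'):
    p,W,*_=cam(n); P=W[masks(p)['red']&(np.linalg.norm(W[...,:2]-[.56,.28],axis=-1)<.1)]; print(n,'u',np.percentile(-P@xe,[2,50,95,99]))
```

```text
4.45 0.009126264966261621 [-0.78285192  0.09912458 -0.16979763]
[0.61824093 0.63032154 0.64246372] u [-0.0695568  -0.05762799 -0.05706522 -0.05607773]
top u [-0.16890485 -0.05866277 -0.05490435  0.01438592]
side u [-0.1609424  -0.08412172 -0.05287498 -0.05055669]
```

Run:
```python
from h import *
np.set_printoptions(precision=3,suppress=True)
p,W,K,R,t=cam('wrist'); s=bot.state(); tc=s['tcp_pos']; 
def pr(P,K,R,t): c=R@P+t; c=K@c; return c[:2]/c[2]
print('tcp px wrist',pr(tc,K,R,t), 'fwd',R[2], xe)
D=(W-tc)@s['eef_rot']
for r in range(225,300,6):
    print(r,[ (round(D[r,c,0]*1000),round(D[r,c,1]*1000),round(D[r,c,2]*1000)) for c in (255,262,266,270,280)], p[r,262])
# initial side image: TCP projection
q,W2,K2,R2,t2=cam('side'); print('initial tcp in side px',pr(np.array([.2896,.6368,.1748]),K2,R2,t2),'now',pr(tc,K2,R2,t2))
a=cv2.imread('pics/side1.png')[70:150,60:180]; b=q[100:220,170:290]
cv2.imwrite('pics/s2.png',np.hstack([cv2.resize(a,(400,400)),cv2.resize(b,(400,400))]))
```

```text
tcp px wrist [280.958 242.575] fwd [ 0.42  -0.133 -0.898] [ 0.312  0.143 -0.939]Traceback (most recent call last):
  File "<stdin>", line 8, in <module>
ValueError: cannot convert float NaN to integer
```

Run:
```python
from h import *
np.set_printoptions(precision=0,suppress=True,linewidth=150)
p,W,K,R,t=cam('wrist'); s=bot.state(); tc=s['tcp_pos']; 
def pr(P,K,R,t): c=R@P+t; c=K@c; return c[:2]/c[2]
print(tc)
D=(W-tc)@s['eef_rot']*1000
for r in range(225,300,6): print(r,*[D[r,c] for c in (255,262,266,270,280)], p[r,262])
q,W2,K2,R2,t2=cam('side'); print('initial tcp in side px',pr(np.array([.2896,.6368,.1748]),K2,R2,t2),'now',pr(tc,K2,R2,t2))
a=cv2.imread('pics/side1.png')[70:150,60:180]; b=q[100:220,170:290]
cv2.imwrite('pics/s2.png',np.hstack([cv2.resize(a,(400,400)),cv2.resize(b,(400,400))]))
```

```text
[1. 0. 0.]
225 [ 63. -20.  10.] [-12. -11. -16.] [-13.  -9. -16.] [-13.  -6. -16.] [-15.  -1. -17.] [116  94 255]
231 [ 62. -20.  15.] [-14. -11. -13.] [-14.  -9. -13.] [-14.  -6. -13.] [-14.  -1. -13.] [135 110 255]
237 [ 64. -21.  21.] [-14. -11.  -9.] [-14.  -9.  -9.] [-15.  -6.  -9.] [-14.  -1.  -9.] [128 105 255]
243 [nan nan nan] [-44.  -9. -17.] [-38.  -8. -15.] [-40.  -6. -16.] [-14.  -1.  -5.] [119 116 137]
249 [-52. -12. -18.] [-52.  -9. -18.] [-48.  -7. -16.] [-43.  -6. -14.] [-13.  -1.  -1.] [118 115 135]
255 [-59. -12. -18.] [-58.  -9. -18.] [-55.  -7. -16.] [-43.  -6. -11.] [-14.  -1.   2.] [112 109 130]
261 [-65. -11. -18.] [-61.  -9. -16.] [-62.  -7. -16.] [nan nan nan] [-13.  -1.   6.] [ 91  91 116]
267 [-70. -11. -17.] [-68.  -8. -16.] [-67.  -7. -16.] [-45.  -6.  -5.] [-14.  -1.  10.] [ 71  73 105]
273 [-76. -11. -18.] [-74.  -8. -16.] [-73.  -6. -16.] [-46.  -6.  -2.] [-13.  -1.  14.] [61 64 97]
279 [-81. -10. -18.] [-79.  -8. -16.] [-78.  -6. -16.] [-48.  -6.  -0.] [-13.  -1.  18.] [59 62 93]
285 [-86. -10. -18.] [-83.  -8. -16.] [-84.  -6. -16.] [-49.  -6.   3.] [-13.  -1.  22.] [60 63 91]
291 [-90. -10. -17.] [-88.  -7. -16.] [-88.  -6. -16.] [-49.  -6.   6.] [-14.  -1.  26.] [61 62 88]
297 [-96.  -9. -18.] [-92.  -7. -16.] [-92.  -6. -16.] [-50.  -6.   9.] [-13.  -1.  30.] [58 60 84]
initial tcp in side px [123. 125.] now [232. 153.]
```

View pics/s2.png

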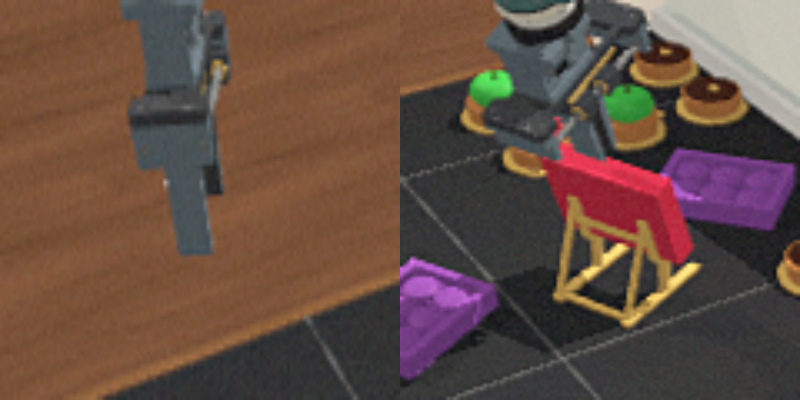

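Run:
```python
from h import *
np.set_printoptions(precision=1,suppress=True,linewidth=150)
R=np.array([[-4.7e-4,.41398,.91028],[-9.8e-4,.91028,-.41398],[-1,-.001,0]]); tc=np.array([.2896,.6368,.1748])
for n in('side','top'):
    W=np.load(n+'1.npy'); D=(W-tc)@R*1000
    m=(np.linalg.norm(D[...,1:],axis=-1)<75)&(D[...,0]<60)&(D[...,0]>-120)
    print(n,m.sum(), np.sort(D[m][:,0])[-40:])
    i=np.argsort(D[m][:,0])[-12:]; print(D[m][i])
p,W,*_=cam('wrist'); s=bot.state(); D=(W-s['tcp_pos'])@s['eef_rot']*1000
hs=cv2.cvtColor(p,cv2.COLOR_BGR2HSV); m=(hs[...,1]<150)&(abs(D[...,1])<25)&(D[...,0]<-16)&(D[...,0]>-80)
print('wrist',np.sort(D[m][:,0])[-30:]); print(s['contact_force'],s['joint_pos'])
```

```text
side 238 [-50.9 -50.9 -50.3 -50.  -49.4 -49.2 -49.1 -49.1 -49.  -49.  -48.6 -48.4 -48.1 -47.5 -47.1 -47.1 -47.  -46.7 -46.4 -46.4 -45.8 -45.8 -45.6 -45.3
 -45.1 -44.9 -44.1 -43.4 -43.2 -42.9 -42.7 -42.7 -42.4 -42.2 -42.1 -40.8 -40.7 -40.5 -40.4 -38. ]
[[-43.2  47.1   4.3]
 [-42.9  47.4   7.8]
 [-42.7 -50.   -5.4]
 [-42.7 -49.  -12.4]
 [-42.4  56.9  10.2]
 [-42.2 -49.3  -2.2]
 [-42.1 -49.6   1.2]
 [-40.8 -47.6   7.6]
 [-40.7 -47.8  11. ]
 [-40.5  52.2  10.4]
 [-40.4 -47.7  14.4]
 [-38.   59.7  -5.4]]
top 0 []
[]
wrist [-40.4 -40.3 -40.3 -40.2 -40.1 -40.  -40.  -40.  -40.  -39.8 -39.7 -39.6 -39.6 -39.5 -39.5 -39.5 -39.4 -39.2 -39.1 -38.9 -38.8 -38.5 -38.5 -38.5
 -38.4 -38.4 -38.3 -38.3 -38.2 -38. ]
[ 0.2 -0.1 -0.6] [ 25.1   8.5 122.1  -0.2  29.3   0.7]
```

The depth readings from both the wrist and side cameras put the physical finger ends about 39 mm short of the reported TCP. The fingers closed just above the box, so nothing was touched. From here I'll use tip = TCP − 39 mm. I'll reopen, go 58 mm deeper and close again.

Call:
drive_tool(
  rows=[0.6, 0, 0, 0, 0, 0, 0, 0.6, 0, 0, 0, 0, 0, 0, 0.6, 0, 0, 0, 0, 0, 0, 0.6, 0.7, 0, 0, 0, 0, 0, 0.6, 1.7, 0, 0, 0, 0, 0, 0.6, 3, 0, 0, 0, 0, 0, 0.6, 4.2, 0, 0, 0, 0, 0, 0.6, 5.2, 0, 0, 0, 0, 0, 0.6, 5.8, 0, 0, 0, 0, 0, 0.6, 5.8, 0, 0, 0, 0, 0],
)

```text
clock: 5.8
tcp_pos: [0.5675, 0.2911, 0.0941]
eef_rot: [[0.31, 0.855, 0.417], [0.143, 0.391, -0.909], [-0.94, 0.341, -0.001]]
contact_force: [-0.2, 0.2, -0.0]
gripper_width: 0.0548
```

Call:
drive_tool(
  rows=[0.5, 0, 0, 0, 0, 0, 0, 0.45, 0, 0, 0, 0, 0, 0, 0.4, 0, 0, 0, 0, 0, 0, 0.35, 0, 0, 0, 0, 0, 0, 0.3, 0, 0, 0, 0, 0, 0, 0.25, 0, 0, 0, 0, 0, 0, 0.2, 0, 0, 0, 0, 0, 0, 0.1, 0, 0, 0, 0, 0, 0, 0.1, 0, 0, 0, 0, 0, 0, 0.1, 0, 0, 0, 0, 0, 0],
)

```text
clock: 6.8
tcp_pos: [0.568, 0.2913, 0.0956]
eef_rot: [[0.312, 0.854, 0.417], [0.144, 0.391, -0.909], [-0.939, 0.343, -0.001]]
contact_force: [-0.9, -1.4, 5.8]
gripper_width: 0.0257
```

Gripped at 25.7 mm. Next I draw it out along its height.

Call:
drive_tool(
  rows=[0.1, 0, 0, 0, 0, 0, 0, 0.1, -0.4, 0, 0, 0, 0, 0, 0.1, -1.1, 0, 0, 0, 0, 0, 0.1, -2, 0, 0, 0, 0, 0, 0.1, -3, 0, 0, 0, 0, 0, 0.1, -4.2, 0, 0, 0, 0, 0, 0.1, -5.5, 0, 0, 0, 0, 0, 0.1, -7, 0, 0, 0, 0, 0, 0.1, -8.5, 0, 0, 0, 0, 0, 0.1, -10, 0, 0, 0, 0, 0],
)

```text
clock: 7.8
tcp_pos: [0.536, 0.2765, 0.1904]
eef_rot: [[0.311, 0.854, 0.417], [0.144, 0.391, -0.909], [-0.94, 0.343, -0.001]]
contact_force: [-0.0, 0.3, -1.4]
gripper_width: 0.0261
```

```bash
cat >> h.py <<'E'
TIP=.039
C=np.array([.4954,-.2726]); azc=-102.4   # caddy centre, window azimuth
cy=-np.array([np.cos(np.radians(azc)),np.sin(np.radians(azc))]); cx=np.array([cy[1],-cy[0]])
E
python3 - <<'E'
from h import *
p,W,*_=cam('wrist'); s=bot.state(); R=s['eef_rot']; tc=s['tcp_pos']; D=(W-tc)@R
P=D[masks(p)['red']]; P=P[(abs(P[:,1])<.03)&(P[:,0]>-.09)&(P[:,0]<.03)]*1000
print(s['clock'],s['gripper_width'],'box in tool: x top',np.percentile(P[:,0],[2,25,50]),'y',np.percentile(P[:,1],[1,99]),'z',np.percentile(P[:,2],[1,99]))
# caddy target above middle; TCP above floor: box bottom at .006 -> tip 76 above bottom
Rc=fr(azc); 
tgt=np.r_[C,.27]; print(cx,cy,tgt,delta(tgt,Rc)); 
np.set_printoptions(precision=2,suppress=True)
for n in('top',):
    p,W,*_=cam(n); m=masks(p)['gold']; print('easel check')
    f=np.array([np.cos(np.radians(24.6)),np.sin(np.radians(24.6)),0]); B=np.stack([W@f,W@le,W[...,2]],-1)
    q=B[m&(abs(B[...,1]+.027)<.08)&(B[...,0]>.55)&(B[...,0]<.73)&(B[...,2]>.003)&(B[...,2]<.03)]*1000; print(len(q),np.percentile(q,[1,99],axis=0))
E
```

```text
7.85 0.02597878434304309 box in tool: x top [-70.56800235 -69.71523744 -69.30665115] y [-14.86938046  10.5600627 ] z [-75.42637706  38.79258936]
[ 0.97667228 -0.21473533] [0.21473533 0.97667228] [ 0.4954 -0.2726  0.27  ] (array([-16.49, -22.33,  48.22]), array([125.45, -22.36, -11.05]))
easel check
244 [[577.39 -78.87   3.13]
 [709.32  23.13  26.82]]
```

Call:
drive_tool(
  rows=[0.1, -1.5, -0.7, 1.4, 3.8, -0.7, -0.3, 0.1, -3, -1.8, 3.9, 10, -1.8, -0.9, 0.1, -4.5, -3.1, 6.7, 17.6, -3.1, -1.5, 0.1, -6, -4.5, 9.6, 25, -4.5, -2.2, 0.1, -7, -5.8, 12.5, 32.6, -5.8, -2.9, 0.1, -7.8, -7.1, 15.4, 40, -7.2, -3.5, 0.1, -8.4, -8.5, 18.3, 47.7, -8.5, -4.2, 0.1, -8.8, -9.8, 21.2, 55.2, -9.9, -4.8, 0.1, -9, -11.2, 24.1, 62.7, -11.2, -5.5, 0.1, -9.1, -12.3, 26.5, 69, -12.3, -6],
)

```text
clock: 8.9
tcp_pos: [0.5134, -0.0267, 0.232]
eef_rot: [[0.182, 0.679, -0.711], [-0.035, -0.718, -0.695], [-0.983, 0.152, -0.106]]
contact_force: [0.5, 0.8, -1.8]
gripper_width: 0.0256
```

Run:
```python
from h import *
p,W,*_=cam('top')
s=bot.state();print(s['clock'],s['gripper_width'],s['tcp_pos'],s['joint_pos'],delta(np.r_[C,.25],fr(azc)))
```

```text
8.95 0.026121425366605677 [ 0.51367039 -0.0288788   0.23165557] [ -5.11393782  -4.93801888 124.41407407  -1.5285241   49.98305266
  42.26601681] (array([-1.24, 16.66, 17.94]), array([55.73, -9.84, -5.02]))
```

Call:
drive_tool(
  rows=[0.1, -0.8, 1.5, 1.6, 5, -0.9, -0.5, 0.1, -1.2, 3.5, 3.8, 12, -2.1, -1.1, 0.1, -1.2, 6, 6.4, 20, -3.5, -1.8, 0.1, -1.2, 8.4, 9, 28, -4.9, -2.5, 0.1, -1.2, 10.8, 11.6, 36, -6.4, -3.2, 0.1, -1.2, 13.2, 14.2, 44, -7.8, -4, 0.1, -1.2, 15.2, 16.3, 51, -9, -4.6, 0.1, -1.2, 16.5, 17.7, 55, -9.8, -5, 0.1, -1.2, 16.7, 17.9, 55.7, -9.8, -5, 0.1, -1.2, 16.7, 17.9, 55.7, -9.8, -5],
)

```text
clock: 9.95
tcp_pos: [0.4989, -0.2692, 0.2499]
eef_rot: [[0.002, -0.201, -0.979], [-0.0, -0.979, 0.201], [-1.0, -0.0, -0.002]]
contact_force: [0.2, -0.6, -3.0]
gripper_width: 0.0258
```

Run:
```python
from h import *
np.set_printoptions(precision=2,suppress=True)
def wall(W,p,tag):
    X,Y,Z=W[...,0],W[...,1],W[...,2]
    m=(abs(Z-.048)<.004)&masks(p)['gold']&(Y<-.05)&(Y>-.5)&(X>.3)&(X<.8)
    q=(W[m][:,:2]-C); a=q@cx*1000; b=q@cy*1000; print(tag,len(a),np.percentile(a,[1,99]),np.percentile(b,[1,99]))
    H,e=np.histogram(b,np.arange(-116,118,4)); print({int(k):int(v) for k,v in zip(e,H)})
p,W,*_=cam('wrist'); wall(W,p,'wrist')
s=bot.state(); R=s['eef_rot']; tc=s['tcp_pos']; D=(W-tc)@R*1000
P=D[masks(p)['red']]; P=P[(abs(P[:,1])<30)&(P[:,0]>-90)&(P[:,0]<30)]
print('box in tool: x top',np.percentile(P[:,0],[2,25,50]),'y',np.percentile(P[:,1],[1,99]),'z',np.percentile(P[:,2],[1,99]))
p2,W2,*_=cam('side'); M=masks(p2)
P=W2[M['red']]; P=P[np.linalg.norm(P[:,:2]-C,axis=1)<.12]; q=P[:,:2]-C
print('side red a,b',np.percentile(q@cx*1000,[1,99]),np.percentile(q@cy*1000,[1,50,99]),'z',np.percentile(P[:,2],[1,99]))
print(s['clock'],tc,delta(np.r_[C,.25],fr(azc)))
cv2.imwrite('pics/w4.png',np.hstack([cv2.resize(p,(400,300)),cv2.resize(p2[180:360,200:440],(400,300))]))
```

```text
wrist 1494 [-93.74  92.55] [-111.17  114.47]
{-116: 0, -112: 83, -108: 41, -104: 13, -100: 16, -96: 15, -92: 14, -88: 16, -84: 9, -80: 12, -76: 13, -72: 13, -68: 20, -64: 29, -60: 19, -56: 13, -52: 16, -48: 16, -44: 13, -40: 44, -36: 63, -32: 12, -28: 16, -24: 16, -20: 15, -16: 13, -12: 16, -8: 14, -4: 9, 0: 13, 4: 16, 8: 12, 12: 16, 16: 16, 20: 15, 24: 13, 28: 16, 32: 16, 36: 20, 40: 40, 44: 16, 48: 13, 52: 15, 56: 16, 60: 36, 64: 175, 68: 100, 72: 14, 76: 9, 80: 16, 84: 16, 88: 13, 92: 15, 96: 15, 100: 14, 104: 20, 108: 152, 112: 57}
box in tool: x top [-72.13 -71.26 -70.85] y [-11.68  13.39] z [-75.48  38.75]
side red a,b [-73.41  77.63] [-10.59  -4.26  17.85] z [0.21 0.32]
10.0 [ 0.5  -0.27  0.25] (array([0.01, 0.49, 0.26]), array([ 0.86, -0.15, -0.01]))
```

View pics/w4.png

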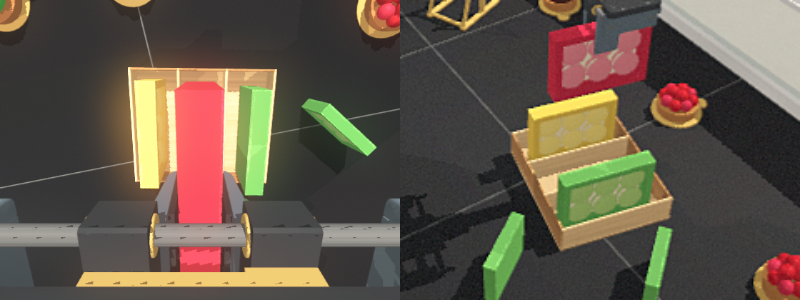

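The red box hangs over the middle compartment with its window the same way as its neighbours. I'll lower it.

Call:
drive_tool(
  rows=[0.1, 0, 0, 0, 0, 0, 0, 0.1, 0.8, 0, 0, 0, 0, 0, 0.1, 2.5, 0, 0, 0, 0, 0, 0.1, 5, 0, 0, 0, 0, 0, 0.1, 8, 0, 0, 0, 0, 0, 0.1, 11, 0, 0, 0, 0, 0, 0.1, 14, 0, 0, 0, 0, 0, 0.1, 16.5, 0, 0, 0, 0, 0, 0.1, 18.3, 0, 0, 0, 0, 0, 0.1, 19, 0, 0, 0, 0, 0],
)

```text
clock: 11.05
tcp_pos: [0.4986, -0.2683, 0.0584]
eef_rot: [[0.0, -0.201, -0.98], [0.001, -0.98, 0.201], [-1.0, -0.001, -0.0]]
contact_force: [0.5, 0.4, -2.0]
gripper_width: 0.0259
```

Run:
```python
from h import *
np.set_printoptions(precision=2,suppress=True)
p2,W2,*_=cam('side'); p,W,*_=cam('top')
s=bot.state();print(s['clock'],s['tcp_pos']*1000,s['contact_force'],delta(np.r_[C,.046],fr(azc)))
P=W2[masks(p2)['red']]; P=P[np.linalg.norm(P[:,:2]-C,axis=1)<.12]; q=P[:,:2]-C
print('side red a,b',np.percentile(q@cx*1000,[1,99]),np.percentile(q@cy*1000,[1,50,99]),'z',np.percentile(P[:,2],[1,99])*1000)
```

```text
11.15 [ 499.18 -268.79   59.66] [ 0.55  0.42 -1.31] (array([1.37, 0.45, 0.3 ]), array([ 0.79, -0.08,  0.01]))
side red a,b [-73.75  76.85] [-10.96  -3.35  17.58] z [ 25.56 136.87]
```

Call:
drive_tool(
  rows=[0.1, 0, 0.1, 0, 0.2, 0, 0, 0.1, 0, 0.2, 0.1, 0.4, 0, 0, 0.1, 0, 0.4, 0.2, 0.6, 0, 0, 0.1, 0.1, 0.4, 0.3, 0.8, 0, 0, 0.1, 0.3, 0.4, 0.3, 0.8, 0, 0, 0.1, 0.5, 0.4, 0.3, 0.8, 0, 0, 0.1, 0.7, 0.4, 0.3, 0.8, 0, 0, 0.1, 0.8, 0.4, 0.3, 0.8, 0, 0, 0.1, 0.9, 0.4, 0.3, 0.8, 0, 0, 0.1, 0.9, 0.4, 0.3, 0.8, 0, 0],
)

```text
clock: 12.15
tcp_pos: [0.4959, -0.2726, 0.0513]
eef_rot: [[0.003, -0.216, -0.976], [-0.001, -0.977, 0.216], [-1.0, 0.0, -0.003]]
contact_force: [-0.8, 0.1, -2.0]
gripper_width: 0.0261
```

Run:
```python
from h import *
np.set_printoptions(precision=2,suppress=True)
p2,W2,*_=cam('side'); p,W,*_=cam('wrist')
s=bot.state();print(s['clock'],s['tcp_pos']*1000,s['contact_force'],delta(np.r_[C,.046],fr(azc)))
M=masks(p2)
for k in('red','yellow','green'):
  P=W2[M[k]]; P=P[np.linalg.norm(P[:,:2]-C,axis=1)<.12]; q=P[:,:2]-C
  print(k,'side a,b',np.percentile(q@cx*1000,[1,99]),np.percentile(q@cy*1000,[1,50,99]),'z',np.percentile(P[:,2],[1,90,99])*1000)
D=(W-s['tcp_pos'])@s['eef_rot']*1000
P=D[masks(p)['red']]; P=P[(abs(P[:,1])<30)&(P[:,0]>-90)&(P[:,0]<30)]
print('box in tool: x top',np.percentile(P[:,0],[2,25,50]))
```

```text
12.25 [ 495.97 -272.68   51.48] [ 0.15  0.43 -0.61] (array([0.55, 0.  , 0.06]), array([-0.04, -0.16, -0.01]))
red side a,b [-75.72  74.37] [-14.67  -7.32  12.56] z [ 23.8  125.25 127.44]
yellow side a,b [-76.3   -4.38] [62.56 74.24 91.61] z [ 24.   119.25 120.46]
green side a,b [-85.01  65.87] [-88.98 -78.98 -61.45] z [  6.6  118.52 120.57]
box in tool: x top [-72.18 -71.32 -70.91]
```

Call:
drive_tool(
  rows=[0.1, 0.15, 0, 0, 0, 0, 0, 0.1, 0.3, 0, 0, 0, 0, 0, 0.1, 0.4, 0, 0, 0, 0, 0, 0.1, 0.5, 0, 0, 0, 0, 0, 0.1, 0.55, 0, 0, 0, 0, 0, 0.1, 0.6, 0, 0, 0, 0, 0, 0.1, 0.65, 0, 0, 0, 0, 0, 0.1, 0.7, 0, 0, 0, 0, 0, 0.1, 0.7, 0, 0, 0, 0, 0, 0.1, 0.7, 0, 0, 0, 0, 0],
)

```text
clock: 13.25
tcp_pos: [0.4961, -0.2728, 0.0447]
eef_rot: [[0.003, -0.215, -0.977], [-0.001, -0.977, 0.215], [-1.0, 0.0, -0.003]]
contact_force: [-0.8, -1.3, 2.0]
gripper_width: 0.026
```

Contact: the force went from −2 N to +2 N. I'll release and rise.

Call:
drive_tool(
  rows=[0.27, 0, 0, 0, 0, 0, 0, 0.3, 0, 0, 0, 0, 0, 0, 0.35, 0, 0, 0, 0, 0, 0, 0.4, 0, 0, 0, 0, 0, 0, 0.45, 0, 0, 0, 0, 0, 0, 0.5, 0, 0, 0, 0, 0, 0, 0.5, 0, 0, 0, 0, 0, 0, 0.5, -0.5, 0, 0, 0, 0, 0, 0.5, -1.5, 0, 0, 0, 0, 0, 0.5, -3, 0, 0, 0, 0, 0],
)

```text
clock: 14.25
tcp_pos: [0.4956, -0.2725, 0.0752]
eef_rot: [[0.002, -0.215, -0.977], [-0.001, -0.977, 0.215], [-1.0, 0.0, -0.002]]
contact_force: [-0.4, -0.3, 0.7]
gripper_width: 0.0455
```

Call:
drive_tool(
  rows=[0.5, -2, 0, 0, 0, 0, 0, 0.5, -4, 0, 0, 0, 0, 0, 0.5, -6, 0, 0, 0, 0, 0, 0.5, -8, 0, 0, 0, 0, 0, 0.5, -10, 1, 0, 0, 0, 0, 0.5, -12, 3, 0, 0, 0, 0, 0.5, -12, 5, 0, 0, 0, 0, 0.5, -12, 6.5, 0, 0, 0, 0, 0.5, -12, 7.3, 0, 0, 0, 0, 0.5, -12, 7.3, 0, 0, 0, 0],
)

```text
clock: 15.25
tcp_pos: [0.4794, -0.3443, 0.1944]
eef_rot: [[0.002, -0.216, -0.976], [-0.001, -0.976, 0.216], [-1.0, 0.0, -0.002]]
contact_force: [-0.2, -0.8, -0.8]
gripper_width: 0.0455
```

Run:
```python
from h import *
np.set_printoptions(precision=2,suppress=True)
p2,W2,*_=cam('side'); p1,W1,*_=cam('top'); p,W,*_=cam('wrist')
for tag,pp,WW in(('side',p2,W2),('top',p1,W1),('wrist',p,W)):
  M=masks(pp)
  for k in('red','yellow','green'):
    P=WW[M[k]]; q=P[:,:2]-C; ok=(abs(q@cx)<.1)&(abs(q@cy)<.105)&(P[:,2]>.1)&(P[:,2]<.14); P=P[ok]; q=q[ok]
    if len(P)<50: continue
    r=cv2.minAreaRect((q@np.column_stack([cx,cy])*1000).astype(np.float32))
    print(tag,k,np.array(r[0]),np.array(r[1]),round(r[2],1),'z',np.percentile(P[:,2],[50,90,99])*1000)
s=bot.state();print(s['clock'],s['tcp_pos']*1000,s['gripper_width'],s['contact_force'],s['joint_pos'])
g=C-.074*cy; print(delta(np.r_[g,.15],fr(azc)))
```

```text
side red [0.46 0.25] [150.15  30.13] 0.7 z [116.61 119.23 120.66]
side yellow [-0.57 78.06] [150.11  31.06] 0.6 z [117.43 119.52 121.04]
side green [ -9.17 -75.03] [152.33  30.83] 0.4 z [116.58 119.02 120.4 ]
top red [ 1.57 -0.55] [ 25.79 147.78] 89.8 z [115.55 117.78 119.81]
top green [-47.31 -75.21] [70.35 24.68] 0.1 z [115.83 117.91 119.73]
wrist red [ 1.46 -0.44] [149.71  26.7 ] 0.2 z [115.21 116.1  116.88]
wrist yellow [ 4.32 75.75] [142.3   27.25] 0.3 z [114.6  115.77 116.4 ]
wrist green [ -8.78 -75.83] [149.85  25.39] 0.0 z [115.28 116.17 116.89]
15.4 [ 479.73 -343.24  194.19] 0.04526610978912393 [ 0.24  0.46 -0.29] [-37.88  10.55 111.81   0.07  57.53  64.52]
(array([ 4.42,  0.17, -0.  ]), array([-0.03, -0.13,  0.01]))
```

The red box stands upright in the middle compartment. Next is the green box.

Call:
drive_tool(
  rows=[0.5, 0, 0.2, 0.3, 0, 0, 0, 0.5, 1.5, 0.2, 0.6, 0, 0, 0, 0.5, 3.5, 0.2, 0.9, 0, 0, 0, 0.5, 5.5, 0.2, 0.9, 0, 0, 0, 0.5, 8, 0.2, 0.9, 0, 0, 0, 0.5, 10.5, 0.2, 0.9, 0, 0, 0, 0.5, 12.5, 0.2, 0.9, 0, 0, 0, 0.5, 14.2, 0.2, 0.9, 0, 0, 0, 0.5, 15.1, 0.2, 0.9, 0, 0, 0, 0.5, 15.1, 0.2, 0.9, 0, 0, 0],
)

```text
clock: 16.4
tcp_pos: [0.4701, -0.3431, 0.0419]
eef_rot: [[0.001, -0.215, -0.977], [0.001, -0.977, 0.215], [-1.0, -0.001, -0.001]]
contact_force: [0.5, -0.6, 1.0]
gripper_width: 0.0456
```

Call:
drive_tool(
  rows=[0.5, 0, 0, 0, 0, 0, 0, 0.45, 0, 0, 0, 0, 0, 0, 0.4, 0, 0, 0, 0, 0, 0, 0.35, 0, 0, 0, 0, 0, 0, 0.3, 0, 0, 0, 0, 0, 0, 0.25, 0, 0, 0, 0, 0, 0, 0.2, 0, 0, 0, 0, 0, 0, 0.1, 0, 0, 0, 0, 0, 0, 0.1, 0, 0, 0, 0, 0, 0, 0.1, 0, 0, 0, 0, 0, 0],
)

```text
clock: 17.4
tcp_pos: [0.4711, -0.3441, 0.0437]
eef_rot: [[0.003, -0.215, -0.977], [-0.001, -0.977, 0.215], [-1.0, 0.0, -0.003]]
contact_force: [-1.4, 0.7, 4.8]
gripper_width: 0.0254
```

Call:
drive_tool(
  rows=[0.1, 0, 0, 0, 0, 0, 0, 0.1, -0.5, 0, 0, 0, 0, 0, 0.1, -1.5, 0, 0, 0, 0, 0, 0.1, -3.5, 0, 0, 0, 0, 0, 0.1, -6, 0, 0, 0, 0, 0, 0.1, -9, 0, 0, 0, 0, 0, 0.1, -12, 0, 0, 0, 0, 0, 0.1, -15, 0, 0, 0, 0, 0, 0.1, -18, 0, 0, 0, 0, 0, 0.1, -20, 0, 0, 0, 0, 0],
)

```text
clock: 18.4
tcp_pos: [0.4708, -0.3441, 0.2464]
eef_rot: [[0.005, -0.215, -0.976], [-0.002, -0.977, 0.215], [-1.0, 0.001, -0.005]]
contact_force: [0.8, 0.3, -2.0]
gripper_width: 0.0264
```

Run:
```python
from h import *
np.set_printoptions(precision=2,suppress=True)
p,W,*_=cam('wrist'); p,W,*_=cam('wrist'); s=bot.state(); D=(W-s['tcp_pos'])@s['eef_rot']*1000
P=D[masks(p)['green']]; P=P[(abs(P[:,1])<25)&(P[:,0]>-90)&(P[:,0]<-60)]
print('box in tool x',np.percentile(P[:,0],[2,50,98]),'y',np.percentile(P[:,1],[1,99]),'z',np.percentile(P[:,2],[1,99]))
print(s['clock'],s['tcp_pos'],s['contact_force'],s['gripper_width'])
print(delta(epos(.0),Re))
```

```text
box in tool x [-74.92 -73.73 -72.34] y [-12.16  13.12] z [-74.73  37.96]
18.5 [ 0.47 -0.34  0.25] [-0.24  0.34 -1.67] 0.025689827598219993
(array([  2.84, -61.47,   7.84]), array([-125.46,   22.1 ,   10.51]))
```

Call:
drive_tool(
  rows=[0.1, -0.5, -1.8, 0.2, -3.8, 0.7, 0.3, 0.1, -1, -4.9, 0.6, -10, 1.8, 0.8, 0.1, -1.3, -8.6, 1.1, -17.6, 3.1, 1.5, 0.1, -1.5, -12.3, 1.6, -25, 4.4, 2.1, 0.1, -1.5, -16, 2, -32.6, 5.7, 2.7, 0.1, -1.5, -19.7, 2.5, -40, 7.1, 3.4, 0.1, -1.5, -23.4, 3, -47.7, 8.4, 4, 0.1, -1.3, -27.1, 3.5, -55.2, 9.7, 4.6, 0.1, -1, -30.8, 3.9, -62.7, 11, 5.3, 0.1, -0.5, -33.8, 4.3, -69, 12.2, 5.8],
)

```text
clock: 19.5
tcp_pos: [0.5006, -0.0027, 0.2474]
eef_rot: [[0.222, 0.819, -0.529], [-0.012, -0.541, -0.841], [-0.975, 0.194, -0.11]]
contact_force: [0.2, 0.2, -2.3]
gripper_width: 0.0258
```

Run:
```python
from h import *
for i in range(4): cam('wrist')
s=bot.state();print(s['clock'],s['tcp_pos'],s['joint_pos'],s['qd'].max(),delta(epos(.0,.004),Re))
```

```text
19.7 [ 0.50066627 -0.00416432  0.24744905] [-3.10438819e+00 -8.82968306e+00  1.26296644e+02 -8.41613833e-02
  4.97523965e+01  3.00783098e+01] 0.278511679991347 (array([  3.19, -13.25, -24.61]), array([-56.52,   9.79,   5.01]))
```

Call:
drive_tool(
  rows=[0.1, 0.2, -0.8, -1.5, -3.4, 0.6, 0.3, 0.1, 0.5, -2, -3.7, -8.5, 1.5, 0.7, 0.1, 0.9, -3.8, -7.1, -16.4, 2.8, 1.5, 0.1, 1.4, -5.7, -10.6, -24.3, 4.2, 2.2, 0.1, 1.8, -7.6, -14.1, -32.4, 5.6, 2.9, 0.1, 2.3, -9.5, -17.7, -40.7, 7, 3.6, 0.1, 2.7, -11.2, -20.8, -47.8, 8.3, 4.2, 0.1, 3, -12.5, -23.2, -53.3, 9.2, 4.7, 0.1, 3.2, -13.3, -24.6, -56.5, 9.8, 5, 0.1, 3.2, -13.3, -24.6, -56.5, 9.8, 5],
)

```text
clock: 20.7
tcp_pos: [0.5317, 0.274, 0.2178]
eef_rot: [[0.312, 0.854, 0.416], [0.142, 0.391, -0.909], [-0.939, 0.343, 0.0]]
contact_force: [0.6, -0.8, -1.5]
gripper_width: 0.0257
```

Run:
```python
from h import *
np.set_printoptions(precision=2,suppress=True)
for i in range(3): cam('top')
f=np.array([np.cos(np.radians(24.6)),np.sin(np.radians(24.6)),0])
for nm in('wrist','top'):
    p,W,*_=cam(nm); M=masks(p)
    B=np.stack([W@f,W@le,W[...,2]],-1)*1000
    q=B[M['gold']&(abs(B[...,1]+27)<80)&(B[...,0]>550)&(B[...,0]<730)&(B[...,2]>3)&(B[...,2]<105)]; print(nm,'easel f,l,z',len(q),np.percentile(q,[1,99],axis=0))
    P=W[M['green']]; P=P[(P[:,2]>.17)&(np.linalg.norm(P[:,:2]-[.53,.27],axis=1)<.13)]; print(' green n',np.percentile(P@ne,[2,98])*1000,'u',np.percentile(-P@xe,[50,98])*1000,'l',np.percentile(P@le,[1,99])*1000)
    if nm=='wrist': cv2.imwrite('pics/w5.png',p)
s=bot.state();print(s['clock'],s['tcp_pos'],s['gripper_width'],delta(epos(-.0,.004),Re), s['tcp_pos']@np.c_[ne,-xe,le])
```

```text
wrist easel f,l,z 1183 [[576.72 -80.68   3.33]
 [625.95  18.2   87.6 ]]
 green n [622.3  647.06] u [72.21 73.44] l [-101.3    11.25]
top easel f,l,z 431 [[561.94 -78.32   3.12]
 [708.21  23.36  89.89]]
 green n [623.52 648.85] u [72.12 76.02] l [-23.71  51.5 ]
20.95 [0.53 0.27 0.22] 0.025555242457740514 (array([ 0.07, -0.02, -0.14]), array([-0.15,  0.07, -0.07])) [ 0.64  0.   -0.03]
```

View pics/w5.png

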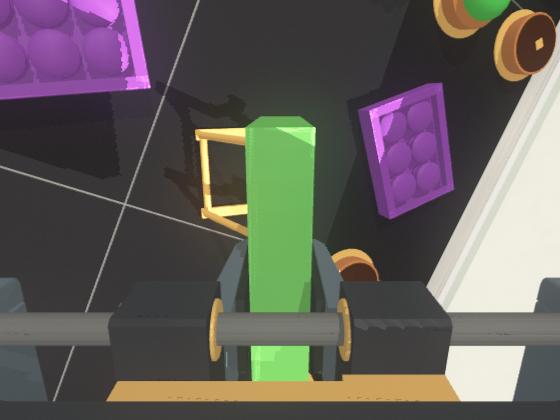

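The green box hangs above the easel, square to it, about 4 mm too far towards +l. I'll shift it and lower it along its height.

Call:
drive_tool(
  rows=[0.1, 0, 0, -0.2, 0, 0, 0, 0.1, 0.6, 0, -0.4, 0, 0, 0, 0.1, 2, 0, -0.4, 0, 0, 0, 0.1, 4, 0, -0.4, 0, 0, 0, 0.1, 6, 0, -0.4, 0, 0, 0, 0.1, 8, 0, -0.4, 0, 0, 0, 0.1, 9.5, 0, -0.4, 0, 0, 0, 0.1, 10.6, 0, -0.4, 0, 0, 0, 0.1, 11.3, 0, -0.4, 0, 0, 0, 0.1, 11.6, 0, -0.4, 0, 0, 0],
)

```text
clock: 21.95
tcp_pos: [0.566, 0.2939, 0.1087]
eef_rot: [[0.312, 0.854, 0.416], [0.142, 0.391, -0.909], [-0.939, 0.343, 0.0]]
contact_force: [-0.1, -0.7, -1.0]
gripper_width: 0.0259
```

```bash
cat > chk.py <<'E'
from h import *
np.set_printoptions(precision=2,suppress=True)
f=np.array([np.cos(np.radians(24.6)),np.sin(np.radians(24.6)),0])
for nm in('side','top','wrist'):
    p,W,*_=cam(nm); M=masks(p)
    B=np.stack([W@f,W@le,W[...,2]],-1)*1000
    q=B[M['gold']&(abs(B[...,1]+27)<80)&(B[...,0]>560)&(B[...,0]<730)&(B[...,2]>3)&(B[...,2]<105)]; print(nm,'easel f,l,z',len(q),np.percentile(q,[1,99],axis=0).ravel())
    P=W[M['green']]; P=P[(P[:,2]>.05)&(np.linalg.norm(P[:,:2]-[.56,.28],axis=1)<.11)]; print(' green n',np.percentile(P@ne,[2,98])*1000,'u',np.percentile(-P@xe,[1,50,80,98])*1000,'l',np.percentile(P@le,[1,99])*1000)
s=bot.state();print(s['clock'],s['tcp_pos'],s['gripper_width'],s['contact_force'], 'nul',s['tcp_pos']@np.c_[ne,-xe,le]*1000)
E
python3 chk.py
```

```text
side easel f,l,z 526 [576.75 -83.11   3.12 709.18  23.16  98.78]
 green n [621.05 648.  ] u [-147.92  -89.38  -45.14  -38.45] l [-102.89   44.55]
top easel f,l,z 319 [579.29 -71.32   3.21 705.86  23.36  98.13]
 green n [623.88 649.06] u [-153.36  -45.13  -42.93  -39.47] l [-25.53  46.39]
wrist easel f,l,z 3406 [577.21 -80.81   3.52 639.38  16.02 100.41]
 green n [622.72 647.45] u [-100.87  -43.86  -43.36  -42.67] l [-106.36    6.17]
22.1 [0.57 0.29 0.11] 0.025561635592099247 [ 0.23  0.61 -1.95] nul [ 636.22 -115.23  -31.66]
```

Call:
drive_tool(
  rows=[0.1, 0.2, 0, 0, 0, 0, 0, 0.1, 0.4, 0, 0, 0, 0, 0, 0.1, 0.6, 0, 0, 0, 0, 0, 0.1, 0.8, 0, 0, 0, 0, 0, 0.1, 0.9, 0, 0, 0, 0, 0, 0.1, 1, 0, 0, 0, 0, 0, 0.1, 1.1, 0, 0, 0, 0, 0, 0.1, 1.2, 0, 0, 0, 0, 0, 0.1, 1.2, 0, 0, 0, 0, 0, 0.1, 1.2, 0, 0, 0, 0, 0],
)

```text
clock: 23.1
tcp_pos: [0.5698, 0.2957, 0.0983]
eef_rot: [[0.313, 0.854, 0.416], [0.143, 0.391, -0.909], [-0.939, 0.344, 0.0]]
contact_force: [-0.3, 0.3, -2.2]
gripper_width: 0.0259
```

Call:
drive_tool(
  rows=[0.1, 0, -0.1, 0, 0, 0, 0, 0.1, 0, -0.2, 0, 0, 0, 0, 0.1, 0, -0.3, 0, 0, 0, 0, 0.1, 0, -0.35, 0, 0, 0, 0, 0.1, 0, -0.35, 0, 0, 0, 0, 0.1, 0.1, -0.35, 0, 0, 0, 0, 0.1, 0.1, -0.35, 0, 0, 0, 0, 0.1, 0.1, -0.35, 0, 0, 0, 0, 0.1, 0.1, -0.35, 0, 0, 0, 0, 0.1, 0.1, -0.35, 0, 0, 0, 0],
)

```text
clock: 24.1
tcp_pos: [0.5671, 0.2945, 0.0962]
eef_rot: [[0.313, 0.854, 0.416], [0.143, 0.391, -0.909], [-0.939, 0.344, 0.0]]
contact_force: [1.0, -0.8, -1.0]
gripper_width: 0.0261
```

```bash
python3 chk.py
```

```text
side easel f,l,z 504 [576.65 -88.52   3.09 705.83  22.76 101.44]
 green n [617.86 645.72] u [-162.41  -94.75  -56.92  -51.27] l [-102.74   44.66]
top easel f,l,z 309 [579.79 -73.94   3.14 708.49  23.54  98.02]
 green n [620.63 645.76] u [-166.49  -57.26  -55.18  -52.05] l [-24.73  46.43]
wrist easel f,l,z 3798 [577.3  -80.84   3.54 639.07  18.6  100.07]
 green n [619.3 644. ] u [-120.05  -56.72  -56.2   -55.46] l [-106.35    6.03]
24.25 [0.57 0.29 0.1 ] 0.026110310205848263 [-0.14  0.2  -1.1 ] nul [ 632.54 -128.44  -31.67]
```

Call:
drive_tool(
  rows=[0.1, 0.05, 0, 0, 0, 0, 0, 0.1, 0.05, -0.05, 0, 0, 0, 0, 0.1, 0.1, -0.05, 0, 0, 0, 0, 0.1, 0.1, -0.1, 0, 0, 0, 0, 0.1, 0.12, -0.1, 0, 0, 0, 0, 0.1, 0.12, -0.1, 0, 0, 0, 0, 0.1, 0.12, -0.1, 0, 0, 0, 0, 0.1, 0.12, -0.1, 0, 0, 0, 0, 0.1, 0.12, -0.1, 0, 0, 0, 0, 0.1, 0.12, -0.1, 0, 0, 0, 0],
)

```text
clock: 25.25
tcp_pos: [0.5669, 0.2943, 0.0951]
eef_rot: [[0.314, 0.854, 0.416], [0.143, 0.39, -0.909], [-0.939, 0.345, 0.0]]
contact_force: [-2.7, -2.5, 5.9]
gripper_width: 0.0258
```

The ledges carry the box: the force is about 7 N along its height. I'll release, then withdraw.

Call:
drive_tool(
  rows=[0.28, -0.03, 0, 0, 0, 0, 0, 0.29, -0.05, 0, 0, 0, 0, 0, 0.3, -0.05, 0, 0, 0, 0, 0, 0.33, -0.05, 0, 0, 0, 0, 0, 0.37, -0.05, 0, 0, 0, 0, 0, 0.42, -0.05, 0, 0, 0, 0, 0, 0.48, -0.05, 0, 0, 0, 0, 0, 0.55, -0.05, 0, 0, 0, 0, 0, 0.6, -0.05, 0, 0, 0, 0, 0, 0.6, -0.05, 0, 0, 0, 0, 0],
)

```text
clock: 26.25
tcp_pos: [0.5665, 0.2942, 0.0952]
eef_rot: [[0.313, 0.854, 0.416], [0.143, 0.391, -0.909], [-0.939, 0.344, 0.0]]
contact_force: [1.1, 0.7, 0.1]
gripper_width: 0.0548
```

Call:
drive_tool(
  rows=[0.6, 0, 0, 0, 0, 0, 0, 0.6, -0.5, 0, 0, 0, 0, 0, 0.6, -1.5, 0, 0, 0, 0, 0, 0.6, -3, 0, 0, 0, 0, 0, 0.6, -5, 0, 0, 0, 0, 0, 0.6, -7, 0, 0, 0, 0, 0, 0.6, -9, 0, 0, 0, 0, 0, 0.6, -11, 0, 0, 0, 0, 0, 0.6, -13, 0, 0, 0, 0, 0, 0.6, -14, 0, 0, 0, 0, 0],
)

```text
clock: 27.25
tcp_pos: [0.5227, 0.2742, 0.229]
eef_rot: [[0.315, 0.853, 0.416], [0.144, 0.39, -0.909], [-0.938, 0.346, 0.0]]
contact_force: [-0.0, -0.1, 0.7]
gripper_width: 0.0543
```

```bash
python3 chk.py
python3 - <<'E'
from h import *
p,*_=cam('side'); w,*_=cam('wrist'); cv2.imwrite('pics/f1.png',np.hstack([cv2.resize(w,(400,300)),cv2.resize(p[120:360,130:450],(400,300))]))
E
```

```text
side easel f,l,z 510 [575.85 -90.62   3.09 704.48  23.5  100.14]
 green n [616.82 644.25] u [-162.74  -79.1   -55.86  -51.49] l [-104.07   44.45]
top easel f,l,z 508 [577.98 -78.27   3.34 709.05  22.85  96.51]
 green n [619.8  644.96] u [-167.33  -58.17  -56.38  -53.45] l [-92.82  46.45]
wrist easel f,l,z 2555 [577.39 -80.74   3.48 673.02  19.56 100.21]
 green n [618.6  642.56] u [-106.52  -57.61  -57.05  -56.25] l [-105.89   41.09]
27.4 [0.52 0.27 0.23] 0.054603090680397814 [-0.21  0.32 -0.32] nul [631.66  11.35 -31.74]
```

View pics/f1.png

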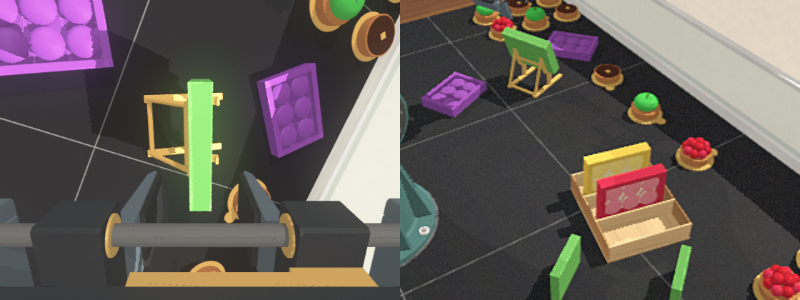

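```bash
python3 -c "
from rig import bot
print(bot.close_job())"
```

```text
the job is handed in; nothing more can be done
None
```

The swap is done and handed in at about 27.5 s: the raspberry box is in the caddy's middle compartment and the pistachio box is on the easel.

**Raspberry box:** it stands upright, with its top at about the same height as the lemon box, centred to about 1.5 mm. Its window faces the same way as its neighbour's.

**Pistachio box:** it sits on both ledges, behind the lips and leaning on the rest. Its height and lean match where the raspberry box sat to about 1 mm. It is centred to about 1–2 mm; the cameras differ by that much. The wrist camera puts it 0.3 mm off, the top camera about 1 mm.

**What went differently:** the first grasp closed just above the raspberry box. The visible finger ends are about 39 mm short of the reported TCP, which disagrees with the tool description. I measured that, allowed for it in every later move, and both boxes then gripped at about 26 mm. That first try touched nothing.

**Last checks:** both boxes met their supports at under 10 N, and the gripper is about 10 cm clear. The easel measures where it was to about 1 mm. I checked the lemon box and the tarts only by eye in the last pictures; both look undisturbed.

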